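# Open the pressurised spray tank for refilling

## Task

The aluminium spray tank has to be opened for refilling. Shut its air valve first, then turn the pressure cap anticlockwise to its first stop without pressing it, and leave it there for two seconds so that the pressure can bleed off. Then press the cap down, turn it on past the stop, lift it off and set it down the right way up in the shallow steel tray, leaving the other things on the bench where they are.

Things in the scene. Friction and masses are not known exactly. Their poses are not given: they have to be found in the camera images.
- tank: Round pale aluminium tank, 154 mm diameter, shoulder 147 mm high; immovable. Origin: centre of underside, z up. Filler neck and cap on its axis. On its -x side a gauge (to 113 mm from the axis, 64 to 112 mm high), on +x a brass nipple (to 120 mm, 60 mm high), on +y the air pipe with ball valve (centre 100 mm high); from 190 mm on a black hose falls off the back edge.
- cap_seat (a point): Point on the tank's axis, 162 mm above the bench: the underside of the skirt of the locked cap; axes as the tank's. Cap angle = cap_grip x axis measured anticlockwise (from above) from the tank's x axis, half turns alike. Locked: -0.14 to 0.15 rad. Without pressing, the cap turns anticlockwise against its first stop at 0.44 to 0.49 rad (about 0.3 N m friction) and stays where it is left.
- neck_rim (a point): Point on the tank's axis at the neck's rim, 173 mm above the bench; axes as the tank's. A sprung seal pushes the cap up: at the first stop press it down 7 mm or more (12 N; solid after 12 mm, 15 N; 9 mm is good) and keep it down while turning to 1.15 rad. From 1.12 rad to the final stop at 1.40 (best 1.26) it lifts straight up (let go, it springs up 3 mm); 12 mm up it is clear of the neck.
- cap_grip (a point): Middle of the fluted round knob of the loose black pressure cap (0.3 kg): ribbed cap 91 mm diameter, skirt 32 mm high, flat top, on it the knob, 48 mm diameter, 30 mm high, with a 42 x 7 mm raised rib across its top along the point's x. The point is on the cap's axis, 51 mm above the skirt's underside, 19 mm above the flat top; z up. About 2 mm sideways play on the neck. It stands on its skirt.
- valve (a joint): Air valve lever, rad: 0 = open, lever along the pipe pointing away from the tank (tank's +y); grows clockwise seen from above; 1.571 = shut, against its stop, lever square to the pipe (tank's +x). Starts between 0 and 0.4, friction 0.12 N m, stays where it is left.
- valve_pivot (a point): Point on the vertical axis of the valve lever, at the height of the middle of its sleeve (147 mm above the bench, 115 mm from the tank's axis). Same axes as the tank.
- valve_grip (a point): Middle of the black sleeve of the valve lever: 70 mm long (along this point's y, which points away from the pivot), 16 mm wide (x), 12 mm high (z), 78 mm from the pivot. Free air below it down to the pipe (113 mm high) or the bench.
- tray: Shallow open tray of bare sheet steel, immovable: 150 x 150 mm, 22 mm high over all, walls and floor 3 mm thick; origin at the centre of its underside, z up.
- spray_can: Upright spray can, 59 mm diameter, 197 mm high, a bystander; origin at the centre of its underside.
- mug: White mug, 82 mm wide and 91 mm high, with a handle, a bystander; origin at its underside.
- oil_can: Pump oil can, 72 x 97 mm, 162 mm high with a thin bent spout, a bystander; origin at its underside.
- wrench: Steel combination wrench lying flat near the back edge, 244 mm long, 8 mm thick, a bystander; origin at its underside.

How it is judged:
On the way, in this order (a step that is already met when the one before it is completed fails the run):
1. the air valve is shut (lever within 0.12 rad of its shut stop) while the cap is still locked on the neck (cap angle under 0.25 rad) (value of joint valve above 1.45 rad and angle between the x axis of cap_grip and the x axis of tank, either way round below 0.25 rad and horizontal distance between cap_grip and cap_seat below 0.008 m and z of cap_grip in the frame of cap_seat between 0.045 and 0.0535 m), for 0.1 s.
2. with the valve shut, the cap rests at its first stop (cap angle 0.36 to 0.60 rad, not pressed down more than 5 mm) for at least 1.2 s without a break (value of joint valve above 1.45 rad and angle between the x axis of cap_grip and the x axis of tank, either way round between 0.36 and 0.6 rad and z of cap_grip in the frame of cap_seat between 0.046 and 0.0535 m and horizontal distance between cap_grip and cap_seat below 0.008 m and z of cap_grip in the frame of cap_seat above 0.045 m), for 1.2 s.
3. the cap has been pressed, turned past the stop and lifted off the neck (raised at least 30 mm) (z of cap_grip in the frame of cap_seat above 0.081 m).
At the end, for the whole second after the job is handed in: The air valve is shut (lever within 0.12 rad of its shut stop) and the cap stands at rest, right way up (tilt under 0.08 rad), flat on the floor of the tray with its whole skirt inside the tray's walls (value of joint valve above 1.45 rad and z of cap_grip in the frame of tray between 0.048 and 0.059 m and x of cap_grip in the frame of tray between -0.05 and 0.05 m and y of cap_grip in the frame of tray between -0.05 and 0.05 m and angle between cap_grip's own z axis and vertical below 0.08 rad and velocity of joint valve below 0.05 rad/s); the robot touches nothing.
It fails at once if the cap is dropped (touching nothing while more than 30 mm above the tray's floor and clear of the neck) (z of cap_grip in the frame of tray above 0.084 m and distance between cap_grip and cap_seat above 0.075 m and contact force between cap and anything else below 0.02 N).
It fails at once if a bystander (spray can, mug, oil can or wrench) is pushed more than 40 mm or tipped over (distance of any of spray_can, mug, oil_can, wrench from where it was at the start of the episode above 0.04 m or angle between any of spray_can, mug, oil_can's own z axis and vertical above 0.5 rad).
It also fails if it takes over 61 s, if anything falls off the work surface, if the arm or the gripper's body presses on something with over 40 N, if the wrist force passes 120 N, or if a joint passes its speed limit or range.

## Robot

A 6-joint arm with a two-finger parallel gripper is mounted at the origin on a cart in front of the work surface, level with it; the furniture and walls round the work are solid. World frame = base frame: x ahead of the robot, y to its left, z up, the work surface at z = 0. Lengths are in m, angles in rad, forces in N, time in s.
With the tool pointing down it reaches from about 0.35 to 0.875 m from the base axis. Payload 4.2 kg.
Tool frame: the origin (TCP) lies midway between the tips of the shut fingers; the grasp point (between the pads) lies arm.hold_point_z behind it (arm.hold_point_z is the distance from the TCP to the grasp point, in m); z points along the fingers, y is the line along which they close (so a half turn about z gives the same grasp; the last joint's range is limited). The gripper opens to 85 mm and grips with 20 to 120 N. Pads are 22 mm wide; open, the fingers measure 114 mm over their backs; the gripper's body (76 mm by 85 mm) begins 54 mm behind the grasp point. The pads swing forward as they close: fully open they stand 13 mm farther back than shut.
Start: joints at [-0.916, 0.385, 0.008, 0, -1.194, -0.259], TCP at [0.241, -0.577, 0.231] pointing down, gripper open.
Joint ranges: [-3.14, 3.14], [-1.21, 2.06], [-1.07, 1.41], [-3.16, 2.05], [-2.99, -0.16], [-3.1, 3.1]. Speed limits (rad/s): [2.79, 2.79, 3.14, 3.14, 3.14, 3.14].

## Interface

Orientations are given as a unit quaternion [x, y, z, w].
In Python, from workcell import arm gives the robot as it stands.
- The arm moves only by the shell command python3 -m jog 'ROWS' [FORCE]. ROWS is JSON, a list of rows, each an object of numbers: "tx", "ty", "tz": the shift along the tool's x, y, z in units of 15 cm (1.0 is 15 cm); "rx", "ry", "rz": the turn, a rotation vector about the tool's x, y, z in units of 2 pi rad (1.0 is 2 pi rad); "claw": the closure, from -1 (fully open) to 1 (shut). A call has 1 to 12 rows; each row is the pose to reach, as a shift and turn from the pose commanded when the call began, along the tool's axes at that moment, turning the shorter way round; what a row does not reach only later rows make up. A row lasts 1/12 s, in which the tool goes at most 41.7 mm and 7.16 degrees, less where a joint would pass 70% of its speed; a pose out of reach is approached as far as the arm can. A call with a number of a shift or a turn outside -1 to 1 is refused whole. A call with a gripper value outside its range is refused whole. The fingers move at their own pace and stop on an object; FORCE is the grip in N (left out, the last holds). Time passes only in rows, so rows that repeat a pose let the fingers close. It gives the time, the measured TCP pose, the force, the opening and the grip force at its end, in the units of the state.
- arm.state(): the state, without advancing time (a new reading comes with each control period).
- arm.grab_frame(name): name is "scene" or "side" or "wrist"; returns a dict with "image" (400x640x3 uint8, red, green, blue), "mtx" (3x3 intrinsics, pixels), "xyz" and "rotation" of the camera in the world. Camera axes: x right, y down, z forward; pixel columns grow to the right and rows downward; lengths in m; the calibration is good to about 2 mm. The wrist camera is an equidistant fisheye: a pixel r from the principal point sees the ray r / f radians off the axis. A picture is of the moment at which its call begins. There is no depth.
- arm.job_done(): hands the job in; it is judged then, once.
The state is a dict: "time": time; "joint_positions": joint angles; "qd": joint speeds; "joint_torque": joint torques, N m; "tcp_pos": TCP position; "eef_rot": TCP orientation; "force": force on the tool from outside, world axes, zero at the start; "moment": the same for the moment, N m; "gripper_width": finger opening in m; "finger_force": force on a finger pad.
Only numpy, scipy, OpenCV 4.12 (cv2) and the standard library are available. Lean on these libraries where they do the work, as an engineer would, in place of code of your own. Each camera call takes 0.05 s, during which the arm holds its last target. There are 200 camera calls.

## Working session

There is one attempt and no reset: what is moved stays moved. The work goes in short steps, Python scripts to look and compute and a shell command to move; the robot and the scene stay as the last step left them, time stands still between calls to the robot, and variables do not carry over. Pictures are saved under pics/ and viewed, at most 10 in all, crops included, and the job is handed in when it is done.

```bash
ls; mkdir -p pics
python3 - <<'E'
from workcell import arm
import cv2
print(arm.hold_point_z, arm.state())
for n in ("scene","side"):
    f=arm.grab_frame(n); cv2.imwrite(f"pics/{n}0.png",f["image"][:,:,::-1]); print(n,f["mtx"],f["xyz"],f["rotation"])
E
```

```text
pics
0.0187 {'time': 0.0, 'joint_positions': array([-9.16438029e-01,  3.85573249e-01,  6.64167212e-03, -5.09363830e-04,
       -1.19396776e+00, -2.58574650e-01]), 'qd': array([ 1.13574817e-03,  4.04623598e-04, -1.08672324e-03,  7.63809212e-04,
        3.16722656e-05, -1.44280387e-04]), 'joint_torque': array([-6.84241277e-04, -3.92288911e+01,  1.88399166e+01,  4.18614998e+00,
       -4.66918369e-03,  3.97118541e-06]), 'tcp_pos': array([ 0.24074729, -0.57615553,  0.23021615]), 'eef_rot': array([-1.96510491e-01,  9.80501130e-01,  1.04818473e-03, -2.51002905e-04]), 'force': array([ 0.1156447 , -0.79847683,  0.4139268 ]), 'moment': array([0.00147099, 0.04299505, 0.01493831]), 'finger_force': 0.0, 'gripper_width': 0.08562571794938993}
scene [[449.9808091    0.         316.43674415]
 [  0.         449.9808091  200.94150065]
 [  0.           0.           1.        ]] [-0.47455747  0.73261032  0.78829075] [-0.41149446  0.75310643 -0.45168877  0.24388576]
side [[500.68909      0.         317.79891457]
 [  0.         500.68909    201.05374453]
 [  0.           0.           1.        ]] [ 1.37374637 -0.8656539   1.16447158] [ 0.84565418  0.31005723 -0.15633865 -0.40532918]
```

View pics/scene0.png

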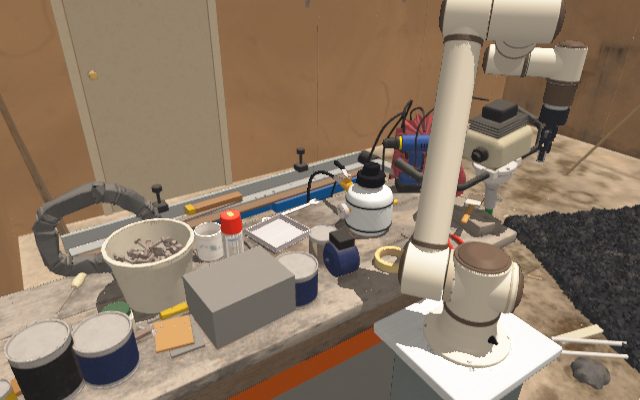

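View pics/side0.png

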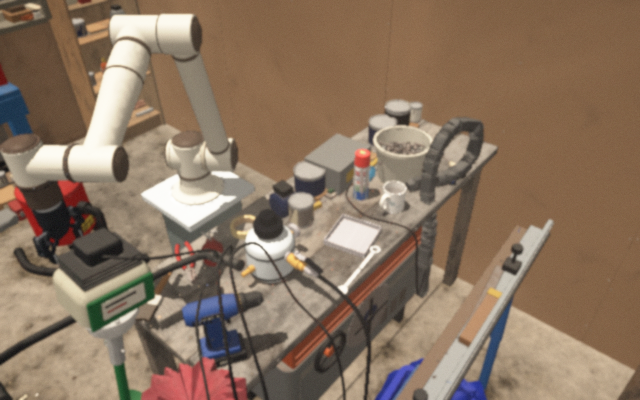

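The scene view shows the tank at about (370,208) with its black cap at (371,175), and the valve at (348,180). The tray is at (280,232). In the side view the cap is at (268,222), the tray at (355,235) and the valve at (295,262).

```bash
cat > h.py <<'E'
import numpy as np, cv2
from scipy.spatial.transform import Rotation as R
from workcell import arm
def ray(f,uv,fish=False):
    K=f["mtx"]; a=np.array([(uv[0]-K[0,2])/K[0,0],(uv[1]-K[1,2])/K[1,1]])
    if fish:
        r=np.hypot(*a); d=np.array([*(a/max(r,1e-9)*np.sin(r)),np.cos(r)])
    else: d=np.array([*a,1.]); d/=np.linalg.norm(d)
    return np.array(f["xyz"]),R.from_quat(f["rotation"]).apply(d)
def plane(f,uv,z,fish=False):
    o,d=ray(f,uv,fish); return o+d*(z-o[2])/d[2]
def proj(f,p,fish=False):
    K=f["mtx"]; c=R.from_quat(f["rotation"]).inv().apply(np.asarray(p)-f["xyz"])
    if fish:
        t=np.arctan2(np.hypot(c[0],c[1]),c[2]); a=c[:2]/np.hypot(c[0],c[1])*t
    else: a=c[:2]/c[2]
    return a*K[0,0]+K[:2,2]
def tri(o1,d1,o2,d2):
    s=np.linalg.lstsq(np.c_[d1,-d2],o2-o1,rcond=None)[0]
    a,b=o1+s[0]*d1,o2+s[1]*d2; return (a+b)/2,np.linalg.norm(a-b)
E
python3 - <<'E'
from h import *
S=arm.grab_frame("scene"); D=arm.grab_frame("side")
print("knob",tri(*ray(S,(371,168)),*ray(D,(266,216))))
print("tray",tri(*ray(S,(279,232)),*ray(D,(354,235))))
print(plane(S,(279,232),.003),plane(D,(354,235),.003))
a=cv2.resize(S["image"][130:270,220:420],None,fx=4,fy=4,interpolation=2)
cv2.imwrite("pics/sc.png",a[:,:,::-1])
a=cv2.resize(D["image"][170:310,220:420],None,fx=4,fy=4,interpolation=2)
cv2.imwrite("pics/dc.png",a[:,:,::-1])
E
```

```text
knob (array([ 0.51515865, -0.11550208,  0.21275178]), np.float64(0.004284170804075122))
tray (array([0.63164688, 0.16184692, 0.0091343 ]), np.float64(0.005111401029732628))
[0.63777273 0.15596518 0.003     ] [0.62875513 0.16989453 0.003     ]
```

View pics/sc.png

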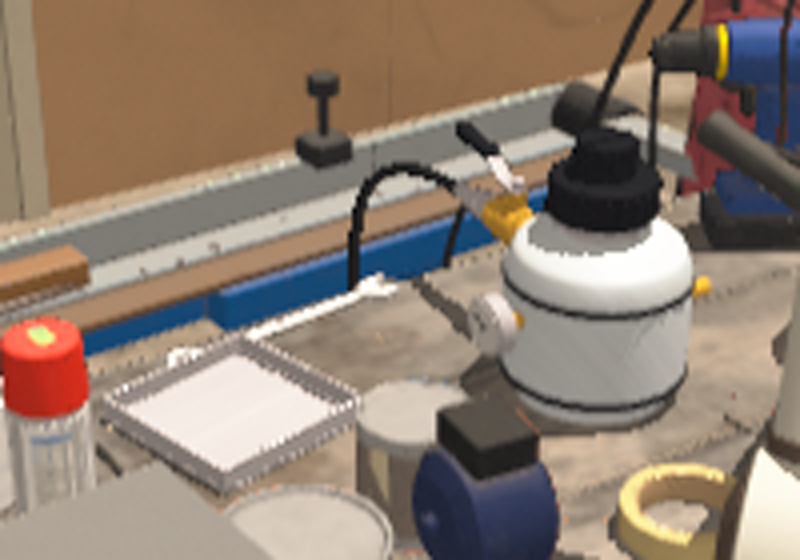

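View pics/dc.png

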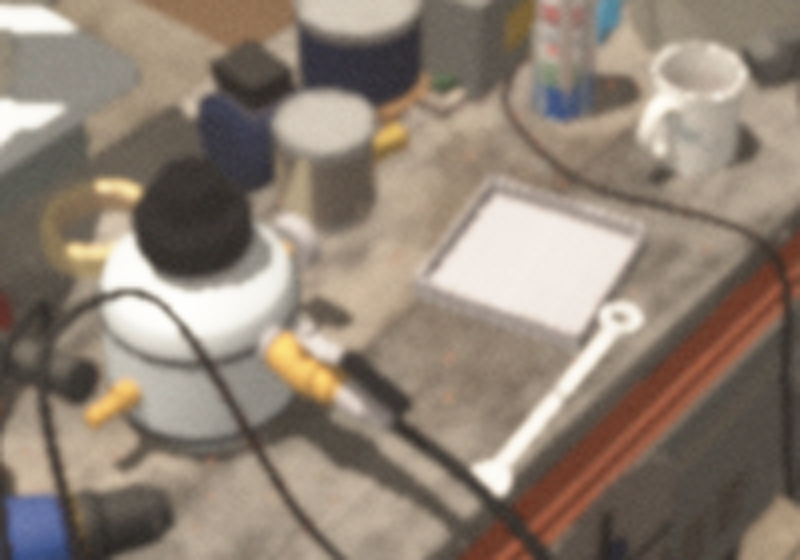

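Scene crop: cap knob at crop (607,150), flat top at (605,180), gauge (490,325) facing left, nipple (702,286), lever sleeve from (465,128) to (500,160). Side crop: knob top at (195,180), nipple (110,405), sleeve (355,360) to (400,405). The tank's +y therefore points roughly to world +x.

```bash
cat >> h.py <<'E'
def go(p,yaw=None):
    """shift (tool units) & rz to reach TCP p, tool-y yaw (rad, mod pi) from measured pose"""
    s=arm.state(); r=R.from_quat(s["eef_rot"]); t=r.inv().apply(np.asarray(p)-s["tcp_pos"])/.15
    y=r.as_matrix()[:,1]; cy=np.arctan2(y[1],y[0])
    out=np.round(t,3)
    rz=0 if yaw is None else -((yaw-cy+np.pi/2)%np.pi-np.pi/2)/(2*np.pi)
    print("go",out,"rz",round(rz,4),"yaw now",round(cy,3),"j6",round(s["joint_positions"][5],2),"tcp",s["tcp_pos"].round(4),"F",s["force"].round(1),"w",round(s["gripper_width"],4))
E
python3 - <<'E'
from h import *
S=arm.grab_frame("scene"); D=arm.grab_frame("side")
s=lambda x,y:(x/4+220,y/4+130)
d=lambda x,y:(x/4+220,y/4+170)
def T(n,a,b): print(n,tri(*ray(S,s(*a)),*ray(D,d(*b))))
T("nipple tip",(705,286),(93,412))
T("gauge",(488,325),(298,235))
T("sleeve out",(463,128),(398,408)); T("sleeve in",(497,158),(345,360))
print("captop",plane(S,s(606,137),.224),plane(D,d(195,180),.224))
T("skirt",(605,195),(192,225))
for p in [(237,335),(360,402),(232,485),(100,405)]: print("trayrim S",plane(S,s(*p),.022))
for p in [(493,178),(645,222),(578,343),(417,280)]: print("trayrim D",plane(D,d(*p),.022))
go((.56,-.115,.42),np.pi/2)
E
```

```text
nipple tip (array([ 0.5125674 , -0.2306735 ,  0.06161646]), np.float64(0.0032164310715202048))
gauge (array([ 0.51788672, -0.00666756,  0.08903154]), np.float64(0.0017720502633463996))
sleeve out (array([ 0.73989783, -0.13868116,  0.14599286]), np.float64(0.0019705424934354015))
sleeve in (array([ 0.67742377, -0.12788399,  0.1433499 ]), np.float64(0.003483132560010589))
captop [ 0.51887415 -0.11686675  0.224     ] [ 0.52690389 -0.11764017  0.224     ]
skirt (array([ 0.51714546, -0.1173656 ,  0.17444165]), np.float64(0.0016072522969503274))
trayrim S [0.71312478 0.11306302 0.022     ]
trayrim S [0.5654748  0.08173107 0.022     ]
trayrim S [0.51801919 0.22403452 0.022     ]
trayrim S [0.67304749 0.25936668 0.022     ]
trayrim D [0.54641029 0.21405327 0.022     ]
trayrim D [0.68352313 0.25149453 0.022     ]
trayrim D [0.72691393 0.09599614 0.022     ]
trayrim D [0.57976469 0.069807   0.022     ]
go [-3.149  2.02  -1.259] rz 0.063 yaw now 1.967 j6 -0.26 tcp [ 0.2409 -0.5765  0.2309] F [-0.2 -1.1  0.5] w 0.0855
```

```bash
python3 -m jog '[{"tx":-0.8,"ty":0.5,"tz":-1},{"tx":-0.8,"ty":0.5,"tz":-1},{"tx":-0.8,"ty":0.5,"tz":-1},{"tx":-0.8,"ty":0.5,"tz":-1},{"tx":-0.8,"ty":0.5,"tz":-1}]' 40
python3 -m jog '[{"tx":-0.9,"ty":0.6,"tz":-0.26},{"tx":-0.9,"ty":0.6,"tz":-0.26},{"tx":-0.9,"ty":0.6,"tz":-0.26},{"tx":-0.9,"ty":0.6,"tz":-0.26},{"tx":-0.9,"ty":0.6,"tz":-0.26}]'
python3 -m jog '[{"tx":-0.9,"ty":0.6},{"tx":-0.9,"ty":0.6},{"tx":-0.9,"ty":0.6},{"tx":-0.9,"ty":0.6},{"tx":-0.9,"ty":0.6}]'
python3 -m jog '[{"tx":-0.55,"ty":0.32,"rz":0.063},{"tx":-0.55,"ty":0.32,"rz":0.063},{"tx":-0.55,"ty":0.32,"rz":0.063},{"tx":-0.55,"ty":0.32,"rz":0.063},{"tx":-0.55,"ty":0.32,"rz":0.063}]'
python3 - <<'E'
from h import *
W=arm.grab_frame("wrist"); cv2.imwrite("pics/w1.png",W["image"][:,:,::-1]); np.save("w1.npy",W,allow_pickle=True)
print(W["mtx"],W["xyz"],W["rotation"])
go((.56,-.115,.42),np.pi/2)
for n,p in dict(captop=(.517,-.117,.224),nip=(.513,-.231,.06),slv=(.709,-.133,.147),tray=(.626,.164,.01)).items(): print(n,proj(W,p,True).round())
E
```

```text
[[309.70691629   0.         320.51005968]
 [  0.         309.70691629 199.59459521]
 [  0.           0.           1.        ]] [ 0.17633488 -0.60436803  0.37202671] [0.54913682 0.82332119 0.11958259 0.07931564]
go [-3.149  2.02  -1.259] rz 0.063 yaw now 1.967 j6 -0.26 tcp [ 0.2409 -0.5766  0.231 ] F [-1.1  0.2  0.1] w 0.0851
captop [518. 472.]
nip [445. 400.]
slv [434. 486.]
tray [523. 418.]invalid input at $[0]: expected keys tx, ty, tz, rx, ry, rz, claw
invalid input at $[0]: expected keys tx, ty, tz, rx, ry, rz, claw
invalid input at $[0]: expected keys tx, ty, tz, rx, ry, rz, claw
invalid input at $[0]: expected keys tx, ty, tz, rx, ry, rz, claw
```

View pics/w1.png

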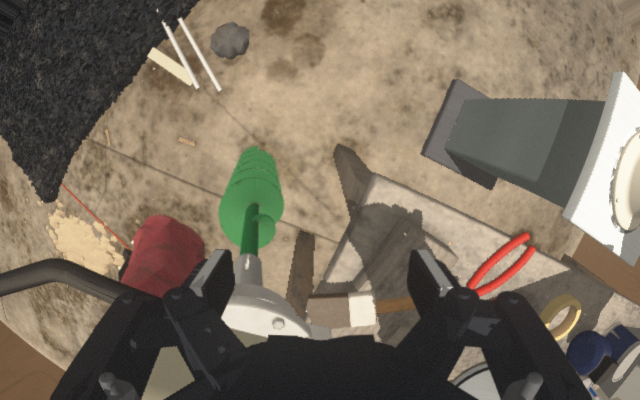

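Nothing moved: rows need all seven keys. The picture shows only the start place, with the fingers at (210,280) and (430,280).

```bash
python3 -m jog '[{"tx":-0.8,"ty":0.5,"tz":-1,"rx":0,"ry":0,"rz":0,"claw":-1},{"tx":-0.8,"ty":0.5,"tz":-1,"rx":0,"ry":0,"rz":0,"claw":-1},{"tx":-0.8,"ty":0.5,"tz":-1,"rx":0,"ry":0,"rz":0,"claw":-1},{"tx":-0.8,"ty":0.5,"tz":-1,"rx":0,"ry":0,"rz":0,"claw":-1},{"tx":-0.8,"ty":0.5,"tz":-1,"rx":0,"ry":0,"rz":0,"claw":-1}]' 40
python3 -m jog '[{"tx":-0.9,"ty":0.6,"tz":-0.26,"rx":0,"ry":0,"rz":0,"claw":-1},{"tx":-0.9,"ty":0.6,"tz":-0.26,"rx":0,"ry":0,"rz":0,"claw":-1},{"tx":-0.9,"ty":0.6,"tz":-0.26,"rx":0,"ry":0,"rz":0,"claw":-1},{"tx":-0.9,"ty":0.6,"tz":-0.26,"rx":0,"ry":0,"rz":0,"claw":-1},{"tx":-0.9,"ty":0.6,"tz":-0.26,"rx":0,"ry":0,"rz":0,"claw":-1}]'
python3 -m jog '[{"tx":-0.9,"ty":0.6,"tz":0,"rx":0,"ry":0,"rz":0,"claw":-1},{"tx":-0.9,"ty":0.6,"tz":0,"rx":0,"ry":0,"rz":0,"claw":-1},{"tx":-0.9,"ty":0.6,"tz":0,"rx":0,"ry":0,"rz":0,"claw":-1},{"tx":-0.9,"ty":0.6,"tz":0,"rx":0,"ry":0,"rz":0,"claw":-1},{"tx":-0.9,"ty":0.6,"tz":0,"rx":0,"ry":0,"rz":0,"claw":-1}]'
python3 -m jog '[{"tx":-0.55,"ty":0.32,"tz":0,"rx":0,"ry":0,"rz":0.063,"claw":-1},{"tx":-0.55,"ty":0.32,"tz":0,"rx":0,"ry":0,"rz":0.063,"claw":-1},{"tx":-0.55,"ty":0.32,"tz":0,"rx":0,"ry":0,"rz":0.063,"claw":-1},{"tx":-0.55,"ty":0.32,"tz":0,"rx":0,"ry":0,"rz":0.063,"claw":-1},{"tx":-0.55,"ty":0.32,"tz":0,"rx":0,"ry":0,"rz":0.063,"claw":-1}]'
python3 - <<'E'
from h import *
W=arm.grab_frame("wrist"); cv2.imwrite("pics/w2.png",W["image"][:,:,::-1]); np.save("w2.npy",W,allow_pickle=True)
go((.56,-.115,.42),np.pi/2)
for n,p in dict(captop=(.517,-.117,.224),nip=(.513,-.231,.06),slv=(.709,-.133,.147),tray=(.626,.164,.01)).items(): print(n,proj(W,p,True).round())
E
```

```text
time: 0.77
tcp_pos: [0.3232, -0.4599, 0.3833]
eef_rot: [-0.197, 0.98, -0.0, 0.0]
force: [0.2, -0.9, 0.8]
gripper_width: 0.0857
finger_force: 0.0
time: 1.18
tcp_pos: [0.4159, -0.322, 0.4226]
eef_rot: [-0.2, 0.98, -0.001, 0.002]
force: [-0.1, -1.2, 0.3]
gripper_width: 0.0854
finger_force: 0.0
time: 1.6
tcp_pos: [0.5052, -0.1867, 0.4191]
eef_rot: [-0.2, 0.98, 0.001, -0.0]
force: [-0.7, 0.1, -0.2]
gripper_width: 0.0855
finger_force: 0.0
time: 2.02
tcp_pos: [0.5606, -0.1142, 0.4196]
eef_rot: [-0.001, 1.0, -0.0, -0.001]
force: [-0.1, 0.2, 0.2]
gripper_width: 0.0852
finger_force: 0.0
go [ 0.001 -0.001 -0.   ] rz 0.0002 yaw now 1.572 j6 -1.65 tcp [ 0.5602 -0.1149  0.42  ] F [-0.7 -0.6  0.5] w 0.0856
captop [318. 135.]
nip [249. 126.]
slv [308. 261.]
tray [462. 186.]
```

View pics/w2.png

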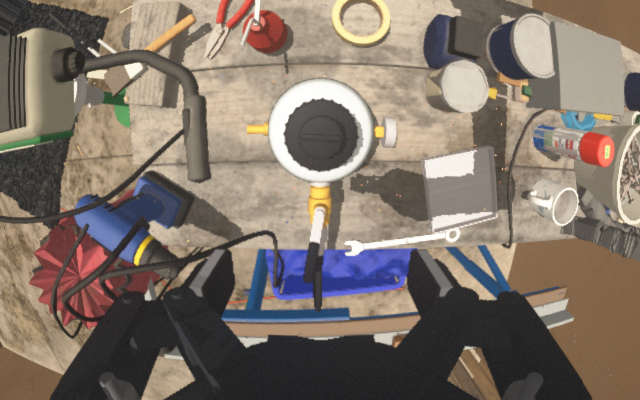

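Wrist view: knob at (321,135) with the rib running almost horizontally, nipple tip (248,129), gauge (395,131), lever from about (322,210) down to (314,280), tray corners (424,155), (493,148), (497,222), (428,228).

Run:
```python
from h import *
W=np.load("w2.npy",allow_pickle=True).item()
P=lambda u,z:plane(W,u,z,True).round(4)
print("knob",P((321,135),.224),"nip",P((248,129),.06),"gauge",P((396,131),.088))
c=[P(u,.022) for u in [(424,155),(493,148),(497,222),(428,228)]]; print("tray",c,np.mean(c,0))
a=W["image"][85:325,230:410]; a=np.clip(a.astype(float)*1.8,0,255).astype(np.uint8)
l=cv2.resize(a[:110],None,fx=4,fy=4,interpolation=2);r=cv2.resize(a[105:],None,fx=4,fy=4,interpolation=2)
cv2.imwrite("pics/w2c.png",cv2.resize(np.hstack([l,r[:440]]),(800,244*1))[:,:,::-1]) if 0 else cv2.imwrite("pics/w2c.png",cv2.resize(a,None,fx=2.5,fy=2.5,interpolation=2)[:,:,::-1])
```

```text
knob [ 0.5169 -0.1137  0.224 ] nip [ 0.5179 -0.2326  0.06  ] gauge [0.5193 0.0026 0.088 ]
tray [array([0.5649, 0.074 , 0.022 ]), array([0.545 , 0.2209, 0.022 ]), array([0.6984, 0.2554, 0.022 ]), array([0.7072, 0.0956, 0.022 ])] [0.628875 0.161475 0.022   ]
```

View pics/w2c.png

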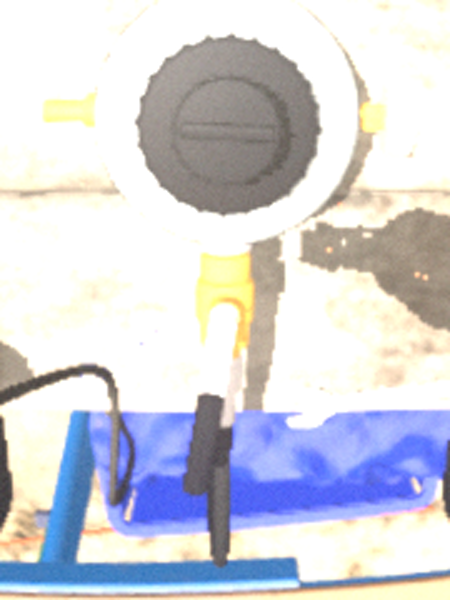

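The crop shows the sleeve from (210,397) to (196,492), so its middle is at pixel (311,263), and the knob centre is at (321,137). The rib is within about 0.05 rad of the tank's x.

Run:
```python
from h import *
W=np.load("w2.npy",allow_pickle=True).item()
P=lambda x,y,z:plane(W,(x/2.5+230,y/2.5+85),z,True).round(4)
i,o=P(210,397,.153),P(196,492,.153); m=(i+o)/2
print(i,o,m,np.linalg.norm(i-o),"yaw",np.arctan2(*(o-i)[1::-1]),"knob",P(228,131,.224),"piv",P(225,320,.15))
pv=np.array([.633,-.116]); v=m[:2]-pv; print(np.linalg.norm(v),np.arctan2(v[1],v[0]))
```

```text
[ 0.6773 -0.1236  0.153 ] [ 0.7418 -0.1327  0.153 ] [ 0.70955 -0.12815  0.153  ] 0.06513877493474989 yaw -0.1401601913919449 knob [ 0.5196 -0.1135  0.224 ] piv [ 0.6312 -0.1149  0.15  ]
0.07750822536995672 -0.15740675976480803
```

```bash
python3 -m jog '[{"tx":-0.987,"ty":-0.087,"tz":0.99,"rx":0,"ry":0,"rz":0.0255,"claw":0.15},{"tx":-0.987,"ty":-0.087,"tz":0.99,"rx":0,"ry":0,"rz":0.0255,"claw":0.15},{"tx":-0.987,"ty":-0.087,"tz":0.99,"rx":0,"ry":0,"rz":0.0255,"claw":0.15},{"tx":-0.987,"ty":-0.087,"tz":0.99,"rx":0,"ry":0,"rz":0.0255,"claw":0.15},{"tx":-0.987,"ty":-0.087,"tz":0.99,"rx":0,"ry":0,"rz":0.0255,"claw":0.15},{"tx":-0.987,"ty":-0.087,"tz":0.99,"rx":0,"ry":0,"rz":0.0255,"claw":0.15},{"tx":-0.987,"ty":-0.087,"tz":0.99,"rx":0,"ry":0,"rz":0.0255,"claw":0.15}]'
python3 - <<'E'
from h import *
W=arm.grab_frame("wrist"); cv2.imwrite("pics/w3.png",W["image"][:,:,::-1])
print(proj(W,(.710,-.128,.153),True),proj(W,(.633,-.115,.153),True))
go((.708,-.127,.132),np.pi/2-.16)
E
```

```text
time: 2.65
tcp_pos: [0.7076, -0.129, 0.2662]
eef_rot: [0.08, 0.997, -0.0, -0.005]
force: [-0.8, -0.1, 0.4]
gripper_width: 0.0362
finger_force: 0.0
[321.98308745 197.45517005] [322.53724549 104.72840939]
go [-0.001  0.016  0.924] rz -0.0001 yaw now 1.41 j6 -1.78 tcp [ 0.7079 -0.1292  0.2705] F [-0.3  0.2  0.8] w 0.0367
```

View pics/w3.png

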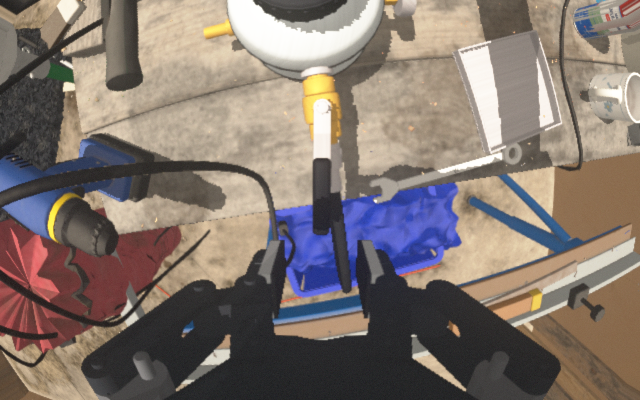

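The sleeve is at (322,195), exactly where predicted, and centred between the fingers (270 and 370). I'll descend and sweep.

```bash
python3 -m jog '[{"tx":0,"ty":0.01,"tz":0.25,"rx":0,"ry":0,"rz":0,"claw":0.15},{"tx":0,"ty":0.01,"tz":0.5,"rx":0,"ry":0,"rz":0,"claw":0.15},{"tx":0,"ty":0.01,"tz":0.75,"rx":0,"ry":0,"rz":0,"claw":0.15},{"tx":0,"ty":0.01,"tz":0.92,"rx":0,"ry":0,"rz":0,"claw":0.15},{"tx":0,"ty":0.01,"tz":0.92,"rx":0,"ry":0,"rz":0,"claw":0.15},{"tx":0,"ty":0.01,"tz":0.92,"rx":0,"ry":0,"rz":0,"claw":0.15}]'
python3 -m jog '[{"tx":0.0015,"ty":-0.039,"tz":0,"rx":0,"ry":0,"rz":0.0125,"claw":0.15},{"tx":0.006,"ty":-0.078,"tz":0,"rx":0,"ry":0,"rz":0.025,"claw":0.15},{"tx":0.014,"ty":-0.117,"tz":0,"rx":0,"ry":0,"rz":0.0375,"claw":0.15},{"tx":0.0245,"ty":-0.1545,"tz":0,"rx":0,"ry":0,"rz":0.05,"claw":0.15},{"tx":0.038,"ty":-0.191,"tz":0,"rx":0,"ry":0,"rz":0.0625,"claw":0.15},{"tx":0.0545,"ty":-0.227,"tz":0,"rx":0,"ry":0,"rz":0.075,"claw":0.15},{"tx":0.074,"ty":-0.261,"tz":0,"rx":0,"ry":0,"rz":0.0875,"claw":0.15},{"tx":0.0955,"ty":-0.294,"tz":0,"rx":0,"ry":0,"rz":0.1,"claw":0.15},{"tx":0.12,"ty":-0.325,"tz":0,"rx":0,"ry":0,"rz":0.1125,"claw":0.15},{"tx":0.146,"ty":-0.354,"tz":0,"rx":0,"ry":0,"rz":0.125,"claw":0.15},{"tx":0.146,"ty":-0.354,"tz":0,"rx":0,"ry":0,"rz":0.125,"claw":0.15}]'
python3 - <<'E'
from h import *
go((.633,-.190,.132),0)
E
```

```text
time: 3.2
tcp_pos: [0.7085, -0.1271, 0.1367]
eef_rot: [0.08, 0.997, -0.0, 0.001]
force: [1.1, -0.4, 1.5]
gripper_width: 0.0364
finger_force: 0.0
time: 4.12
tcp_pos: [0.6804, -0.1765, 0.14]
eef_rot: [0.456, 0.89, 0.002, 0.005]
force: [0.3, 1.4, -0.2]
gripper_width: 0.0363
finger_force: 0.0
go [ 0.112 -0.31   0.051] rz 0.0993 yaw now 0.624 j6 -2.49 tcp [ 0.6804 -0.1765  0.14  ] F [ 0.3  1.4 -0.2] w 0.0363
```

j6 is near its limit, so I'll finish the sweep with less tool turn. The straddle tolerates it.

```bash
python3 -m jog '[{"tx":0.0015,"ty":-0.039,"tz":0.03,"rx":0,"ry":0,"rz":0.0075,"claw":0.15},{"tx":0.006,"ty":-0.078,"tz":0.03,"rx":0,"ry":0,"rz":0.015,"claw":0.15},{"tx":0.014,"ty":-0.117,"tz":0.03,"rx":0,"ry":0,"rz":0.0225,"claw":0.15},{"tx":0.0245,"ty":-0.1545,"tz":0.03,"rx":0,"ry":0,"rz":0.03,"claw":0.15},{"tx":0.038,"ty":-0.191,"tz":0.03,"rx":0,"ry":0,"rz":0.0375,"claw":0.15},{"tx":0.0545,"ty":-0.227,"tz":0.03,"rx":0,"ry":0,"rz":0.045,"claw":0.15},{"tx":0.074,"ty":-0.261,"tz":0.03,"rx":0,"ry":0,"rz":0.0525,"claw":0.15},{"tx":0.0955,"ty":-0.294,"tz":0.03,"rx":0,"ry":0,"rz":0.06,"claw":0.15},{"tx":0.107,"ty":-0.308,"tz":0.03,"rx":0,"ry":0,"rz":0.06,"claw":0.15},{"tx":0.107,"ty":-0.308,"tz":0.03,"rx":0,"ry":0,"rz":0.06,"claw":0.15}]'
python3 - <<'E'
from h import *
go((.629,-.190,.132))
W=arm.grab_frame("wrist"); a=W["image"][60:300,200:440]
cv2.imwrite("pics/w4.png",cv2.resize(np.clip(a*1.5,0,255).astype(np.uint8),None,fx=2,fy=2,interpolation=2)[:,:,::-1]); print(proj(W,(.633,-.115,.153),True),proj(W,(.633,-.193,.153),True))
E
```

```text
time: 4.95
tcp_pos: [0.6333, -0.1899, 0.1332]
eef_rot: [0.613, 0.79, 0.002, 0.003]
force: [1.7, 0.1, 1.5]
gripper_width: 0.036
finger_force: 1.0
go [ 0.006 -0.028  0.008] rz 0 yaw now 0.251 j6 -2.84 tcp [ 0.6333 -0.1899  0.1332] F [1.7 0.1 1.5] w 0.036
[363.18422481 108.67388067] [314.5033077  281.47064892]
```

View pics/w4.png

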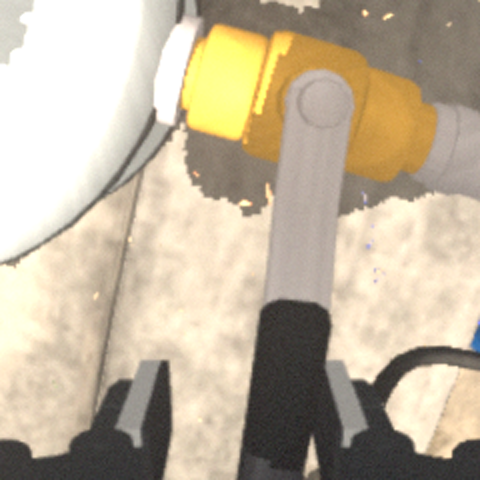

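The lever (pivot at crop (323,100), sleeve at (290,380)) still lags by about 0.17 rad, so I'll push about 14 mm further in world -x, watching the force.

```bash
python3 -m jog '[{"tx":0.006,"ty":-0.025,"tz":0,"rx":0,"ry":0,"rz":0,"claw":0.15},{"tx":0.012,"ty":-0.05,"tz":0,"rx":0,"ry":0,"rz":0,"claw":0.15},{"tx":0.018,"ty":-0.075,"tz":0,"rx":0,"ry":0,"rz":0,"claw":0.15},{"tx":0.018,"ty":-0.075,"tz":0,"rx":0,"ry":0,"rz":0,"claw":0.15}]'
python3 -m jog '[{"tx":0.004,"ty":-0.015,"tz":0,"rx":0,"ry":0,"rz":0,"claw":0.15},{"tx":0.006,"ty":-0.025,"tz":0,"rx":0,"ry":0,"rz":0,"claw":0.15},{"tx":0.006,"ty":-0.025,"tz":0,"rx":0,"ry":0,"rz":0,"claw":0.15}]'
cat >> h.py <<'E'
def lever():
    "lever yaw by the sleeve's black mask seen from the wrist picture"
E
python3 - <<'E'
from h import *
go((.629,-.190,.132))
W=arm.grab_frame("wrist"); a=W["image"]; np.save("w5.npy",W,allow_pickle=True)
# dark pixels on scanlines between pivot & fingers
for v in range(190,245,8):
    g=a[v,280:380].max(1); k=np.where(g<60)[0]+280; print(v,k.min() if len(k) else None,k.max() if len(k) else None,len(k))
for t in (1.57,1.45,1.35):
    print(t,[proj(W,(.633+r*np.cos(t),-.115-r*np.sin(t),.153),True).round(1) for r in (0,.05,.06)])
E
```

```text
time: 5.33
tcp_pos: [0.6241, -0.1897, 0.1305]
eef_rot: [0.614, 0.789, 0.003, 0.005]
force: [11.5, -1.2, -1.8]
gripper_width: 0.0362
finger_force: 5.4
time: 5.58
tcp_pos: [0.6239, -0.1897, 0.1306]
eef_rot: [0.614, 0.79, 0.005, 0.008]
force: [18.9, -2.5, -5.8]
gripper_width: 0.0366
finger_force: 9.0
go [-0.01   0.032 -0.009] rz 0 yaw now 0.25 j6 -2.85 tcp [ 0.6239 -0.1897  0.1306] F [18.9 -2.5 -5.8] w 0.0366
190 None None 0
198 None None 0
206 None None 0
214 343 351 9
222 335 369 35
230 333 369 37
238 331 367 37
1.57 [array([387.7, 116. ]), array([353.1, 234. ]), array([346.5, 254.8])]
1.45 [array([387.7, 116. ]), array([366.8, 236.2]), array([362.6, 257.2])]
1.35 [array([387.7, 116. ]), array([378.4, 236.7]), array([376.1, 257.7])]
```

The lever is against its stop: 19 N, and the sleeve centre at (350,234) matches 1.57 rad. I'll back off and rise.

```bash
python3 -m jog '[{"tx":-0.013,"ty":0.05,"tz":0,"rx":0,"ry":0,"rz":0,"claw":0.15},{"tx":-0.013,"ty":0.05,"tz":0,"rx":0,"ry":0,"rz":0,"claw":0.1},{"tx":-0.013,"ty":0.05,"tz":-0.2,"rx":0,"ry":0,"rz":0,"claw":0.1},{"tx":-0.013,"ty":0.05,"tz":-0.45,"rx":0,"ry":0,"rz":0,"claw":-0.65},{"tx":-0.013,"ty":0.05,"tz":-0.7,"rx":0,"ry":0,"rz":0,"claw":-0.65},{"tx":-0.013,"ty":0.05,"tz":-0.95,"rx":0,"ry":0,"rz":0,"claw":-0.65},{"tx":-0.013,"ty":0.05,"tz":-0.95,"rx":0,"ry":0,"rz":0,"claw":-0.65},{"tx":-0.013,"ty":0.05,"tz":-0.95,"rx":0,"ry":0,"rz":0,"claw":-0.65}]'
python3 - <<'E'
from h import *
go((.519,-.115,.30))
W=arm.grab_frame("wrist"); cv2.imwrite("pics/w6.png",W["image"][:,:,::-1]); 
a=(.633,-.115,.153)
print(proj(W,a,True),proj(W,(.633,-.193,.153),True),proj(W,(.519,-.115,.224),True))
E
```

```text
time: 6.3
tcp_pos: [0.6232, -0.1896, 0.2741]
eef_rot: [0.614, 0.789, 0.001, 0.001]
force: [0.7, 0.6, -0.3]
gripper_width: 0.0701
finger_force: 0.0
go [ 0.652 -0.551 -0.174] rz 0 yaw now 0.248 j6 -2.85 tcp [ 0.6232 -0.1896  0.2741] F [ 0.7  0.6 -0.3] w 0.0701
[350.99526317 112.90646515] [327.85185029 199.44763299] [188.48638149  76.14117522]
```

View pics/w6.png

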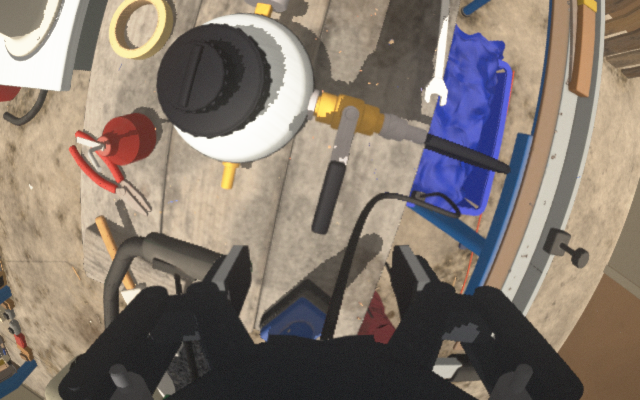

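The lever is square to the pipe, with the sleeve at (329,198) as predicted for shut; the knob is near (192,76). Moving above the cap.

```bash
python3 -m jog '[{"tx":0.65,"ty":-0.55,"tz":-0.174,"rx":0,"ry":0,"rz":0,"claw":-0.65},{"tx":0.65,"ty":-0.55,"tz":-0.174,"rx":0,"ry":0,"rz":0,"claw":-0.65},{"tx":0.65,"ty":-0.55,"tz":-0.174,"rx":0,"ry":0,"rz":0,"claw":-0.65},{"tx":0.65,"ty":-0.55,"tz":-0.174,"rx":0,"ry":0,"rz":0,"claw":-0.65},{"tx":0.65,"ty":-0.55,"tz":-0.174,"rx":0,"ry":0,"rz":0,"claw":-0.65},{"tx":0.65,"ty":-0.55,"tz":-0.174,"rx":0,"ry":0,"rz":0,"claw":-0.65}]'
python3 - <<'E'
from h import *
go((.519,-.115,.30))
W=arm.grab_frame("wrist"); S=arm.grab_frame("scene"); D=arm.grab_frame("side")
np.save("w7.npy",[W,S,D],allow_pickle=True)
def blob(f,p,fish,n):
    u=proj(f,p,fish); m=(f["image"].max(2)<62).astype(np.uint8)
    k,l,st,c=cv2.connectedComponentsWithStats(m); i=l[int(u[1]),int(u[0])]; print(n,"pred",u.round(1),"blob",i,st[i],c[i].round(1))
blob(S,(.519,-.115,.178),False,"S"); blob(D,(.519,-.115,.178),False,"D"); 
m=(W["image"].max(2)<90).astype(np.uint8); u=proj(W,(.519,-.115,.224),True); print(u, proj(W,(.519,-.115,.194),True))
# back wall of knob: print coarse dark map near it
for v in range(60,330,10): print(v,"".join("#" if m[v,x] else "." for x in range(200,440,5)))
E
```

```text
time: 6.85
tcp_pos: [0.519, -0.1153, 0.2967]
eef_rot: [0.614, 0.789, -0.001, -0.001]
force: [0.5, 0.4, -0.1]
gripper_width: 0.0704
finger_force: 0.0
go [ 0.002  0.    -0.022] rz 0 yaw now 0.249 j6 -2.98 tcp [ 0.519  -0.1153  0.2967] F [ 0.5  0.4 -0.1] w 0.0704
S pred [370.1 177.7] blob 18 [ 354   84   58  104 2249] [375.8 132.2]
D pred [268.6 225.2] blob 36 [256 214  26  24 316] [270.8 226.1]
[318.27216528 210.46292415] [318.57588903 198.91938109]
60 .....#...............................##########.
70 .....................................##########.
80 .....................................#########..
90 .....................................########...
100 .....................#............##########....
110 ..............................#..###########....
120 .................................####.#.........
130 ...................................###..........
140 ........................#............#..........
150 ...................###########..................
160 .................###############......######....
170 ###............###################.....####.....
180 ...#..#.......####################..............
190 ....#.........#####################.............
200 ..............#####################.............
210 ...............###################.....#........
220 ...............##################.....##........
230 .................###############................
240 ....................#########...................
250 ........##.............................##.......
260 ....#..###.............................###..###.
270 ..##..#####............................####..##.
280 .##..######............................#####..##
290 ##########............................##########
300 #########............................###########
310 ###############..................###############
320 #########...#########..........########..#######
```

The cap's disc in the wrist mask is centred at about (320,196), against (318.6,198.9) predicted, so within 1 mm. I'll descend and grip.

```bash
python3 -m jog '[{"tx":0,"ty":0,"tz":0.2,"rx":0,"ry":0,"rz":0,"claw":-0.65},{"tx":0,"ty":0,"tz":0.4,"rx":0,"ry":0,"rz":0,"claw":-0.65},{"tx":0,"ty":0,"tz":0.55,"rx":0,"ry":0,"rz":0,"claw":-0.65},{"tx":0,"ty":0,"tz":0.69,"rx":0,"ry":0,"rz":0,"claw":-0.65},{"tx":0,"ty":0,"tz":0.69,"rx":0,"ry":0,"rz":0,"claw":-0.65},{"tx":0,"ty":0,"tz":0.69,"rx":0,"ry":0,"rz":0,"claw":-0.65}]'
python3 -m jog '[{"tx":0,"ty":0,"tz":0,"rx":0,"ry":0,"rz":0,"claw":-0.2},{"tx":0,"ty":0,"tz":0,"rx":0,"ry":0,"rz":0,"claw":0},{"tx":0,"ty":0,"tz":0,"rx":0,"ry":0,"rz":0,"claw":0.3},{"tx":0,"ty":0,"tz":0,"rx":0,"ry":0,"rz":0,"claw":1},{"tx":0,"ty":0,"tz":0,"rx":0,"ry":0,"rz":0,"claw":1},{"tx":0,"ty":0,"tz":0,"rx":0,"ry":0,"rz":0,"claw":1},{"tx":0,"ty":0,"tz":0,"rx":0,"ry":0,"rz":0,"claw":1},{"tx":0,"ty":0,"tz":0,"rx":0,"ry":0,"rz":0,"claw":1}]' 90
python3 - <<'E'
from h import *
go((.519,-.115,.194)); print(arm.state()["moment"], arm.state()["finger_force"])
E
```

```text
time: 7.5
tcp_pos: [0.5198, -0.1161, 0.193]
eef_rot: [0.614, 0.789, -0.002, -0.001]
force: [0.0, -0.6, 0.8]
gripper_width: 0.0708
finger_force: 0.0
time: 8.17
tcp_pos: [0.5198, -0.116, 0.1961]
eef_rot: [0.614, 0.789, -0.0, 0.001]
force: [-3.7, -2.3, 6.1]
gripper_width: 0.0461
finger_force: 91.6
go [ 0.008 -0.004  0.014] rz 0 yaw now 0.248 j6 -2.98 tcp [ 0.5198 -0.116   0.1961] F [-3.7 -2.3  6.1] w 0.0461
[-0.60295857  1.15276683  0.03581026] 91.57543659210205
```

```bash
python3 -m jog '[{"tx":0,"ty":0,"tz":-0.004,"rx":0,"ry":0,"rz":-0.01,"claw":1},{"tx":0,"ty":0,"tz":-0.004,"rx":0,"ry":0,"rz":-0.02,"claw":1},{"tx":0,"ty":0,"tz":-0.004,"rx":0,"ry":0,"rz":-0.03,"claw":1},{"tx":0,"ty":0,"tz":-0.004,"rx":0,"ry":0,"rz":-0.04,"claw":1},{"tx":0,"ty":0,"tz":-0.004,"rx":0,"ry":0,"rz":-0.05,"claw":1},{"tx":0,"ty":0,"tz":-0.004,"rx":0,"ry":0,"rz":-0.06,"claw":1},{"tx":0,"ty":0,"tz":-0.004,"rx":0,"ry":0,"rz":-0.068,"claw":1},{"tx":0,"ty":0,"tz":-0.004,"rx":0,"ry":0,"rz":-0.068,"claw":1}]'
python3 - <<'E'
from h import *
go((.519,-.115,.194)); print(arm.state()["moment"].round(2))
E
python3 -m jog '[{"tx":0,"ty":0,"tz":0,"rx":0,"ry":0,"rz":-0.004,"claw":1},{"tx":0,"ty":0,"tz":0,"rx":0,"ry":0,"rz":-0.008,"claw":1},{"tx":0,"ty":0,"tz":0,"rx":0,"ry":0,"rz":-0.008,"claw":1}]'
python3 - <<'E'
from h import *
go((.519,-.115,.194)); print(arm.state()["moment"].round(2))
E
```

```text
time: 8.83
tcp_pos: [0.5204, -0.1153, 0.1963]
eef_rot: [0.432, 0.902, 0.001, 0.001]
force: [-2.0, 0.7, 5.3]
gripper_width: 0.0459
finger_force: 91.5
go [ 0.007 -0.006  0.015] rz 0 yaw now 0.676 j6 -2.55 tcp [ 0.5204 -0.1153  0.1963] F [-2.   0.7  5.3] w 0.0459
[0.14 0.8  0.17]
time: 9.08
tcp_pos: [0.5201, -0.1155, 0.1961]
eef_rot: [0.411, 0.912, 0.0, 0.001]
force: [-2.4, -0.3, 4.9]
gripper_width: 0.0459
finger_force: 91.6
go [ 0.007 -0.003  0.014] rz 0 yaw now 0.725 j6 -2.5 tcp [ 0.5201 -0.1155  0.1961] F [-2.4 -0.3  4.9] w 0.0459
[-0.04  0.92 -0.11]
```

```bash
for i in 1 2; do python3 -m jog '[{"tx":0,"ty":0,"tz":0,"rx":0,"ry":0,"rz":-0.004,"claw":1},{"tx":0,"ty":0,"tz":0,"rx":0,"ry":0,"rz":-0.006,"claw":1},{"tx":0,"ty":0,"tz":0,"rx":0,"ry":0,"rz":-0.006,"claw":1}]' >/dev/null
python3 - <<'E'
from h import *
go((.519,-.115,.194)); print(arm.state()["moment"].round(2))
E
done
```

```text
go [0.006 0.002 0.014] rz 0 yaw now 0.761 j6 -2.47 tcp [ 0.5194 -0.1159  0.196 ] F [-3.4 -2.2  4.6] w 0.046
[-0.47  1.29 -0.43]
go [0.006 0.003 0.014] rz 0 yaw now 0.791 j6 -2.43 tcp [ 0.5193 -0.1159  0.1961] F [-4.1 -1.2  7.6] w 0.046
[-0.43  1.26 -2.07]
```

That is the first stop: the moment jumps to -2.1 N m after about 0.53 rad of turn, as expected from a start at -0.05. I'll ease off slightly and hold 2.2 s.

```bash
for i in 1 2; do python3 -m jog '[{"tx":0,"ty":0,"tz":0,"rx":0,"ry":0,"rz":0.002,"claw":1},{"tx":0,"ty":0,"tz":0,"rx":0,"ry":0,"rz":0.002,"claw":1},{"tx":0,"ty":0,"tz":0,"rx":0,"ry":0,"rz":0.002,"claw":1},{"tx":0,"ty":0,"tz":0,"rx":0,"ry":0,"rz":0.002,"claw":1},{"tx":0,"ty":0,"tz":0,"rx":0,"ry":0,"rz":0.002,"claw":1},{"tx":0,"ty":0,"tz":0,"rx":0,"ry":0,"rz":0.002,"claw":1},{"tx":0,"ty":0,"tz":0,"rx":0,"ry":0,"rz":0.002,"claw":1},{"tx":0,"ty":0,"tz":0,"rx":0,"ry":0,"rz":0.002,"claw":1},{"tx":0,"ty":0,"tz":0,"rx":0,"ry":0,"rz":0.002,"claw":1},{"tx":0,"ty":0,"tz":0,"rx":0,"ry":0,"rz":0.002,"claw":1},{"tx":0,"ty":0,"tz":0,"rx":0,"ry":0,"rz":0.002,"claw":1},{"tx":0,"ty":0,"tz":0,"rx":0,"ry":0,"rz":0.002,"claw":1}]'; done
python3 -m jog '[{"tx":0,"ty":0,"tz":0.02,"rx":0,"ry":0,"rz":0,"claw":1},{"tx":0,"ty":0,"tz":0.04,"rx":0,"ry":0,"rz":0,"claw":1},{"tx":0,"ty":0,"tz":0.06,"rx":0,"ry":0,"rz":0,"claw":1},{"tx":0,"ty":0,"tz":0.062,"rx":0,"ry":0,"rz":0,"claw":1},{"tx":0,"ty":0,"tz":0.062,"rx":0,"ry":0,"rz":0,"claw":1}]' 110
python3 - <<'E'
from h import *
go((.519,-.115,.194)); print(arm.state()["moment"].round(2))
E
```

```text
time: 10.58
tcp_pos: [0.5193, -0.116, 0.1961]
eef_rot: [0.385, 0.923, 0.0, -0.0]
force: [-3.9, -0.6, 6.1]
gripper_width: 0.0457
finger_force: 91.7
time: 11.58
tcp_pos: [0.5193, -0.1159, 0.1961]
eef_rot: [0.389, 0.921, -0.0, -0.0]
force: [-3.7, -2.1, 6.7]
gripper_width: 0.046
finger_force: 91.7
time: 12.0
tcp_pos: [0.5197, -0.1161, 0.1878]
eef_rot: [0.388, 0.922, -0.0, 0.001]
force: [-4.1, -1.8, 10.4]
gripper_width: 0.0453
finger_force: 112.9
go [ 0.009  0.002 -0.041] rz 0 yaw now 0.775 j6 -2.45 tcp [ 0.5197 -0.1161  0.1878] F [-4.1 -1.8 10.4] w 0.0453
[-0.38  1.62 -0.21]
```

```bash
python3 -m jog '[{"tx":0,"ty":0,"tz":0.007,"rx":0,"ry":0,"rz":0,"claw":1},{"tx":0,"ty":0,"tz":0.007,"rx":0,"ry":0,"rz":-0.012,"claw":1},{"tx":0,"ty":0,"tz":0.007,"rx":0,"ry":0,"rz":-0.024,"claw":1},{"tx":0,"ty":0,"tz":0.007,"rx":0,"ry":0,"rz":-0.036,"claw":1},{"tx":0,"ty":0,"tz":0.007,"rx":0,"ry":0,"rz":-0.048,"claw":1},{"tx":0,"ty":0,"tz":0.007,"rx":0,"ry":0,"rz":-0.06,"claw":1},{"tx":0,"ty":0,"tz":0.007,"rx":0,"ry":0,"rz":-0.072,"claw":1},{"tx":0,"ty":0,"tz":0.007,"rx":0,"ry":0,"rz":-0.084,"claw":1},{"tx":0,"ty":0,"tz":0.007,"rx":0,"ry":0,"rz":-0.096,"claw":1},{"tx":0,"ty":0,"tz":0.007,"rx":0,"ry":0,"rz":-0.108,"claw":1},{"tx":0,"ty":0,"tz":0.007,"rx":0,"ry":0,"rz":-0.12,"claw":1},{"tx":0,"ty":0,"tz":0.007,"rx":0,"ry":0,"rz":-0.128,"claw":1}]'
python3 -m jog '[{"tx":0,"ty":0,"tz":0,"rx":0,"ry":0,"rz":0,"claw":1},{"tx":0,"ty":0,"tz":0,"rx":0,"ry":0,"rz":0,"claw":1}]'
python3 - <<'E'
from h import *
go((.519,-.115,.24)); print(arm.state()["moment"].round(2))
E
```

```text
time: 13.0
tcp_pos: [0.5216, -0.1149, 0.1873]
eef_rot: [-0.006, 1.0, 0.0, 0.003]
force: [-2.3, 2.6, 10.0]
gripper_width: 0.0456
finger_force: 112.5
time: 13.17
tcp_pos: [0.5216, -0.1149, 0.1873]
eef_rot: [-0.005, 1.0, 0.0, 0.003]
force: [-2.6, 2.5, 10.3]
gripper_width: 0.0453
finger_force: 112.9
go [ 0.015 -0.    -0.351] rz 0 yaw now 1.58 j6 -1.65 tcp [ 0.5216 -0.1149  0.1873] F [-2.6  2.5 10.3] w 0.0453
[0.97 0.91 0.04]
```

```bash
python3 -m jog '[{"tx":0,"ty":0,"tz":-0.03,"rx":0,"ry":0,"rz":0,"claw":1},{"tx":0,"ty":0,"tz":-0.06,"rx":0,"ry":0,"rz":0,"claw":1},{"tx":0,"ty":0,"tz":-0.09,"rx":0,"ry":0,"rz":0,"claw":1},{"tx":0,"ty":0,"tz":-0.12,"rx":0,"ry":0,"rz":0,"claw":1},{"tx":0,"ty":0,"tz":-0.12,"rx":0,"ry":0,"rz":0,"claw":1}]'
```

```text
time: 13.58
tcp_pos: [0.5198, -0.1152, 0.2025]
eef_rot: [-0.004, 1.0, 0.0, 0.0]
force: [-1.0, 0.7, -3.6]
gripper_width: 0.0453
finger_force: 112.5
```

The cap is free: -3.6 N, which is its weight. Lifting and carrying it towards the tray.

```bash
python3 -m jog '[{"tx":0,"ty":0,"tz":-0.1,"rx":0,"ry":0,"rz":0,"claw":1},{"tx":0,"ty":0,"tz":-0.25,"rx":0,"ry":0,"rz":0,"claw":1},{"tx":0,"ty":0,"tz":-0.4,"rx":0,"ry":0,"rz":0,"claw":1},{"tx":0,"ty":0,"tz":-0.55,"rx":0,"ry":0,"rz":0,"claw":1},{"tx":0,"ty":0,"tz":-0.7,"rx":0,"ry":0,"rz":0,"claw":1},{"tx":0,"ty":0,"tz":-0.7,"rx":0,"ry":0,"rz":0,"claw":1}]'
python3 -m jog '[{"tx":-0.1,"ty":0.2,"tz":0,"rx":0,"ry":0,"rz":0,"claw":1},{"tx":-0.2,"ty":0.4,"tz":0,"rx":0,"ry":0,"rz":0,"claw":1},{"tx":-0.3,"ty":0.6,"tz":0,"rx":0,"ry":0,"rz":0,"claw":1},{"tx":-0.4,"ty":0.8,"tz":0,"rx":0,"ry":0,"rz":0,"claw":1},{"tx":-0.4,"ty":1.0,"tz":0,"rx":0,"ry":0,"rz":0,"claw":1},{"tx":-0.4,"ty":1.0,"tz":0,"rx":0,"ry":0,"rz":0,"claw":1}]'
python3 - <<'E'
from h import *
W=arm.grab_frame("wrist"); np.save("w8.npy",W,allow_pickle=True); cv2.imwrite("pics/w8.png",W["image"][:,:,::-1])
print([proj(W,p,True).round() for p in [(.5649,.074,.022),(.545,.22,.022),(.698,.255,.022),(.707,.09,.022),(.629,.161,.003)]])
g=W["image"]; hsv=cv2.cvtColor(g,cv2.COLOR_RGB2HSV)
c=proj(W,(.61,.161,.003),True); print("floor colour",hsv[int(c[1])-3:int(c[1])+4:3,int(c[0])-30:int(c[0])+31:15].tolist())
go((.629,.161,.28))
E
```

```text
time: 14.08
tcp_pos: [0.5217, -0.1159, 0.3113]
eef_rot: [-0.005, 1.0, -0.001, 0.004]
force: [1.2, 0.3, -2.0]
gripper_width: 0.0451
finger_force: 113.3
time: 14.58
tcp_pos: [0.5783, 0.0397, 0.3039]
eef_rot: [-0.007, 1.0, 0.001, -0.002]
force: [-0.8, -0.2, -3.2]
gripper_width: 0.0455
finger_force: 114.0
[array([345., 153.]), array([445., 143.]), array([454., 241.]), array([353., 248.]), array([400., 195.])]
floor colour [[[176, 38, 47], [11, 30, 136], [12, 31, 138], [14, 16, 243], [15, 15, 246]], [[0, 22, 57], [12, 33, 140], [13, 30, 137], [10, 32, 144], [16, 16, 245]], [[0, 9, 54], [11, 26, 135], [13, 33, 140], [14, 32, 137], [14, 28, 138]]]
go [-0.352  0.818  0.16 ] rz 0 yaw now 1.583 j6 -1.9 tcp [0.5778 0.0377 0.3043] F [-0.4 -0.3 -3.1] w 0.0455
```

Three views put the tray at about (0.627, 0.163), agreeing within 10 mm. The cap has 26 mm of room, so that is enough. Going over it and down.

```bash
python3 -m jog '[{"tx":-0.1,"ty":0.25,"tz":0,"rx":0,"ry":0,"rz":0,"claw":1},{"tx":-0.2,"ty":0.5,"tz":0,"rx":0,"ry":0,"rz":0,"claw":1},{"tx":-0.33,"ty":0.7,"tz":0.1,"rx":0,"ry":0,"rz":0,"claw":1},{"tx":-0.33,"ty":0.835,"tz":0.25,"rx":0,"ry":0,"rz":0,"claw":1},{"tx":-0.33,"ty":0.835,"tz":0.45,"rx":0,"ry":0,"rz":0,"claw":1},{"tx":-0.33,"ty":0.835,"tz":0.65,"rx":0,"ry":0,"rz":0,"claw":1},{"tx":-0.33,"ty":0.835,"tz":0.85,"rx":0,"ry":0,"rz":0,"claw":1},{"tx":-0.33,"ty":0.835,"tz":1,"rx":0,"ry":0,"rz":0,"claw":1},{"tx":-0.33,"ty":0.835,"tz":1,"rx":0,"ry":0,"rz":0,"claw":1},{"tx":-0.33,"ty":0.835,"tz":1,"rx":0,"ry":0,"rz":0,"claw":1}]'
python3 - <<'E'
from h import *
S=arm.grab_frame("scene"); D=arm.grab_frame("side"); W=arm.grab_frame("wrist")
# bright tray floor pixels round the cap: extents on the floor plane
for n,f,fi in (("S",S,0),("D",D,0),("W",W,1)):
    h=cv2.cvtColor(f["image"],cv2.COLOR_RGB2HSV)
    u=proj(f,(.627,.163,.003),fi); print(n,u.round(),f["image"][int(u[1]),int(u[0])])
go((.627,.163,.045))
E
```

```text
time: 15.47
tcp_pos: [0.6258, 0.1595, 0.1554]
eef_rot: [-0.004, 1.0, -0.001, -0.002]
force: [0.2, 0.5, -1.9]
gripper_width: 0.0451
finger_force: 114.2
S [279. 234.] [128 118 114]
D [352. 236.] [125 117 109]
W [323. 181.] [72 66 66]
go [0.01  0.013 0.765] rz 0 yaw now 1.58 j6 -2.06 tcp [0.6281 0.1609 0.1598] F [-0.1 -0.2 -2.5] w 0.0454
```

```bash
python3 -m jog '[{"tx":0,"ty":0,"tz":0.15,"rx":0,"ry":0,"rz":0,"claw":1},{"tx":0,"ty":0,"tz":0.3,"rx":0,"ry":0,"rz":0,"claw":1},{"tx":0,"ty":0,"tz":0.45,"rx":0,"ry":0,"rz":0,"claw":1},{"tx":0,"ty":0,"tz":0.6,"rx":0,"ry":0,"rz":0,"claw":1},{"tx":0,"ty":0,"tz":0.7,"rx":0,"ry":0,"rz":0,"claw":1},{"tx":0,"ty":0,"tz":0.76,"rx":0,"ry":0,"rz":0,"claw":1},{"tx":0,"ty":0,"tz":0.76,"rx":0,"ry":0,"rz":0,"claw":1},{"tx":0,"ty":0,"tz":0.76,"rx":0,"ry":0,"rz":0,"claw":1}]'
python3 -m jog '[{"tx":0,"ty":0,"tz":0.012,"rx":0,"ry":0,"rz":0,"claw":1},{"tx":0,"ty":0,"tz":0.024,"rx":0,"ry":0,"rz":0,"claw":1},{"tx":0,"ty":0,"tz":0.024,"rx":0,"ry":0,"rz":0,"claw":1},{"tx":0,"ty":0,"tz":0.024,"rx":0,"ry":0,"rz":0,"claw":1}]'
```

```text
time: 16.28
tcp_pos: [0.6278, 0.1612, 0.045]
eef_rot: [-0.005, 1.0, 0.0, 0.001]
force: [0.6, 0.5, -3.0]
gripper_width: 0.0451
finger_force: 114.1
time: 16.62
tcp_pos: [0.627, 0.161, 0.0407]
eef_rot: [-0.005, 1.0, 0.0, 0.0]
force: [0.4, 0.1, -3.4]
gripper_width: 0.0453
finger_force: 114.1
```

```bash
for i in 1 2 3; do python3 -m jog '[{"tx":0,"ty":0,"tz":0.01,"rx":0,"ry":0,"rz":0,"claw":1},{"tx":0,"ty":0,"tz":0.01,"rx":0,"ry":0,"rz":0,"claw":1},{"tx":0,"ty":0,"tz":0.01,"rx":0,"ry":0,"rz":0,"claw":1}]' | grep -E "tcp|force"; done
```

```text
tcp_pos: [0.6267, 0.1608, 0.0385]
force: [0.8, -0.4, -3.4]
finger_force: 114.1
tcp_pos: [0.627, 0.1609, 0.0379]
force: [-2.0, -1.5, 2.9]
finger_force: 114.6
tcp_pos: [0.627, 0.1609, 0.0379]
force: [-5.0, -0.9, 10.9]
finger_force: 115.9
```

Contact came at 0.038, as expected for the tray floor. I'll open and rise.

```bash
python3 -m jog '[{"tx":0,"ty":0,"tz":-0.008,"rx":0,"ry":0,"rz":0,"claw":1},{"tx":0,"ty":0,"tz":-0.008,"rx":0,"ry":0,"rz":0,"claw":-0.2},{"tx":0,"ty":0,"tz":-0.008,"rx":0,"ry":0,"rz":0,"claw":-0.5},{"tx":0,"ty":0,"tz":-0.008,"rx":0,"ry":0,"rz":0,"claw":-0.7},{"tx":0,"ty":0,"tz":-0.008,"rx":0,"ry":0,"rz":0,"claw":-0.7},{"tx":0,"ty":0,"tz":-0.1,"rx":0,"ry":0,"rz":0,"claw":-0.7},{"tx":0,"ty":0,"tz":-0.3,"rx":0,"ry":0,"rz":0,"claw":-0.7},{"tx":0,"ty":0,"tz":-0.55,"rx":0,"ry":0,"rz":0,"claw":-0.7},{"tx":0,"ty":0,"tz":-0.8,"rx":0,"ry":0,"rz":0,"claw":-0.7},{"tx":0,"ty":0,"tz":-1,"rx":0,"ry":0,"rz":0,"claw":-0.7},{"tx":0,"ty":0,"tz":-1,"rx":0,"ry":0,"rz":0,"claw":-0.7},{"tx":0,"ty":0,"tz":-1,"rx":0,"ry":0,"rz":0,"claw":-0.7}]'
python3 -m jog '[{"tx":0,"ty":0,"tz":-0.3,"rx":0,"ry":0,"rz":0,"claw":-0.7},{"tx":0,"ty":0,"tz":-0.6,"rx":0,"ry":0,"rz":0,"claw":-0.7},{"tx":0,"ty":0,"tz":-0.9,"rx":0,"ry":0,"rz":0,"claw":-0.7},{"tx":0,"ty":0,"tz":-0.9,"rx":0,"ry":0,"rz":0,"claw":-0.7},{"tx":0,"ty":0,"tz":-0.9,"rx":0,"ry":0,"rz":0,"claw":-0.7}]'
python3 - <<'E'
from h import *
W=arm.grab_frame("wrist"); g=W["image"]; u=proj(W,(.627,.161,.065),True); print("pred knob top",u, "tank neck",proj(W,(.519,-.115,.173),True),"slv",proj(W,(.633,-.193,.153),True),"corners",[proj(W,p,True).round() for p in [(.565,.077,.022),(.545,.22,.022),(.698,.250,.022),(.71,.10,.022)]])
h=cv2.cvtColor(g,cv2.COLOR_RGB2HSV)
def ch(r):
    v=h[r[0],r[1]]; return "#" if v[2]<60 else ("o" if v[1]<45 and v[2]>175 else ("-" if v[1]<45 else "."))
x0=int(u[0]);y0=int(u[1])
for v in range(max(0,y0-80),min(399,y0+90),6): print(v,"".join(ch((v,x)) for x in range(x0-100,x0+110,3)))
E
```

```text
time: 18.37
tcp_pos: [0.6279, 0.1614, 0.1882]
eef_rot: [-0.005, 1.0, 0.001, 0.002]
force: [-1.5, -0.7, -1.6]
gripper_width: 0.0728
finger_force: 0.0
time: 18.78
tcp_pos: [0.6282, 0.1613, 0.3243]
eef_rot: [-0.005, 1.0, 0.001, 0.003]
force: [0.0, -0.9, 0.1]
gripper_width: 0.0724
finger_force: 0.0
pred knob top [319.76203174 161.90376554] tank neck [80.89988381 92.58161722] slv [ 60.82742813 184.63644438] corners [array([261., 114.]), array([362., 101.]), array([378., 204.]), array([279., 211.])]
81 ......................................................................
87 .................................................................-....
93 ......................................................................
99 ...............................................o...............-......
105 .....................................ooooo-oooooo.............-.......
111 ............................ooooo-ooooooooooooooo.....................
117 ...................ooooo-ooooooooooooooooooooooooo....................
123 ..............o--ooooooooooooooooooooooooooooooooo....................
129 .
[... 869 characters left out ...]
-o-----------..-------.-.
201 .....................o-oooooooooooooooooo----ooo-.-.----...-..-.-..---
207 .................-...o--oooooooo---ooooo-.....-......-....-------...-.
213 .....................-o---ooooooooooo..o.-........-.....-.--.-.--.-.-.
219 ...............--ooooooooooooooo...oo-......................-...-.....
225 oooooooooooooooooooooooo--...-ooooooo.....-.................------.--.
231 ooooo.......-.-.-...--..--...-.o..o..--....--..............-..-.......
237 #.....................................................................
243 ...........................................................-........-.
249 ....---##.....................................-.............#----....-
```

The cap's disc is round and centred at (322,156), with tray floor visible all round it. The robot is clear, so I'm handing in.

```bash
python3 -c "
from workcell import arm
print(arm.job_done())"
```

```text
the job is handed in; nothing more can be done
None
```

I shut the valve, bled the cap at its first stop for 2 s, then lifted it off and set it upright in the tray; the job was handed in at about 19 s, but no verdict came back.

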